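# Dress the feed rail and set the end cap's clearance

## Task

Service the wire feed slide: take the spring-backed lapping block and rub it in a pass with light, steady pressure along the whole top of the guide rail, from the end far from the knurled end cap to the end next to the cap, then set the block down upright on the bench and let go of it. After that screw the knurled end cap down until it bottoms out, back it off a quarter turn, and finish with the gripper still holding the cap there; leave everything else on the bench where it is.

Things in the scene. Friction and masses are not known exactly. Their poses are not given: they have to be found in the camera images.
- rail: Steel guide rail, 180 mm long (its y) x 26 wide (x) x 36 high, fixed on a grey base plate (110 x 320 mm, 12 thick, reaching 110 mm from the rail's middle towards -y, 210 to +y). Origin: centre of its underside, 12 mm above the bench; top face level, 48 mm above the bench. y points along the rail towards the end cap, whose axis is at x 0, y +170 mm. Rigid.
- lapper: Lapping block, 56 mm long (x), 40 wide (y), 60 high, 0.2 kg, standing on the bench right (-y) of the rail, in the nearer or farther place, the V-block in the other. Origin: centre of its underside, z up. Its dark rubber sole (z 0 to 8) gives up to 8 mm on springs: 4 N at first touch, 1 N more per mm, then hard; 3 to 5 mm is light pressure. On the rail its long side lies along the rail.
- lapper_handle (a point): Middle of the lapping block's black handle, 43 mm above the block's underside: the handle is 56 mm long (x), 28 mm thick (y, grip across it) and takes up the block's z = 26 to 60 mm. Below it an aluminium holder, 40 mm wide, z = 16 to 26 mm.
- cap_top (a point): Centre of the top of the round knurled steel end cap, 44 mm across, 28 high, axis upright, on a boss 60 mm across whose top is 58 mm above the bench. Bottomed out, the cap's top is 86 mm above the bench; it rises 6 mm a turn. Slot and dimple on top show its angle. Started on its thread, cannot come off. Grip across it from above. Turns stiffly (0.06 N m), stays where left.
- cap (a joint): Angle of the end cap on its thread, rad: 0 = bottomed out (hard stop); grows as it is unscrewed (counter-clockwise seen from above; screwing down is clockwise). Starts at 1.7 to 3.0, so it takes more than one grasp; a quarter turn back from the stop is 1.57.
- vblock: Steel V-block, a bystander: 60 x 45 mm, 38 mm high, an open groove along its top, origin centre of underside. Leave alone.
- spool: Bystander: small steel spool of copper wire standing on its flange, 80 mm across, 40 mm high, origin centre of underside. Leave alone.
- tin: Bystander: bare metal can, 68 mm across, 75 mm high, origin centre of underside. Leave alone.
- driver: Bystander: screwdriver with black handle lying on the bench between robot and slide unit. Leave alone.
- spanner: Bystander: steel spanner lying on the bench, left (+y). Leave alone.
- bush: Bystander: brass bush, 48 mm across, 30 mm high, beyond the slide unit, origin centre of underside. Leave alone.
Not all that is in view belongs to the job. Leave any blue or pink look-alike of the lapper alone.

How it is judged:
By the outcome, as a careful person would: the job done as asked, in the order asked, and still so for the second after the job is handed in, while the arm keeps its last pose, push and grip.
It also fails if it takes over 72 s, if anything falls off the work surface, if the arm or the gripper's body presses on something with over 40 N, if the wrist force passes 120 N, or if a joint passes its speed limit or range.

## Robot

A 6-joint arm with a two-finger parallel gripper is mounted at the origin on the work surface. World frame = base frame: x ahead of the robot, y to its left, z up, the work surface at z = 0. Lengths are in m, angles in rad, forces in N, time in s.
With the tool pointing down it reaches from about 0.25 to 0.775 m from the base axis. Payload 4 kg.
Tool frame: the origin (TCP) lies at the very end of the fingers, on their centre line; the grasp point (between the pads) lies 19 mm behind it (robot.hold_point_z is the distance from the TCP to the grasp point, in m); z points along the fingers, y is the line along which they close (so a half turn about z gives the same grasp; the last joint's range is limited). The gripper opens to 94 mm and grips with 3 to 60 N. Pads are 16 mm wide; open, the fingers measure 119 mm over their backs; the gripper's body (75 mm by 177 mm) begins 78 mm behind the grasp point.
Start: joints at [-1.273, 0.087, 1.371, -0, 1.684, -0.103], TCP at [0.215, -0.506, 0.174] pointing down, gripper open.
Joint ranges: [-3.1, 3.1], [-0.76, 2.03], [0.27, 2.55], [-1.08, 4.22], [0.17, 2.65], [-2.57, 2.57]. Speed limits (rad/s): [2.79, 2.79, 3.14, 3.14, 3.14, 3.14].

## Interface

Orientations are given as [roll, pitch, yaw] about the fixed x, y, z axes, in that order (R = Rz(yaw) Ry(pitch) Rx(roll)).
In Python, from bench import robot gives the robot as it stands.
- The arm moves only by the tool carry_out, never from a script. Its argument "steps" is a list of rows, each a list of 3 entries, a list of its own where there are three numbers: the shift along the tool's x, y, z in m, then the turn about the tool's z in units of 10 degrees (1.0 is 10 degrees), then the closure, from -1 (fully open) to 1 (shut). In form: [[[tx, ty, tz], roll, jaw], ...]. A call has 1 to 10 rows; each row is the pose to reach, as a shift and turn from the pose commanded when the call began, along the tool's axes at that moment; what a row does not reach only later rows make up. A row lasts 1/8 s, in which the tool goes at most 62.5 mm and 10.7 degrees, less where a joint would pass 70% of its speed; a pose out of reach is approached as far as the arm can. A call with a gripper value outside its range is refused whole. The fingers move at their own pace and stop on an object; the grip force is fixed at half the most. Time passes only in rows, so rows that repeat a pose let the fingers close. It gives the time, the measured TCP pose, the force, the opening and the grip force at its end, in the units of the state.
- robot.get_obs(): the state, without advancing time (a new reading comes with each control period).
- robot.snapshot(name): name is "scene" or "top"; returns a dict with "image" (420x560x3 uint8, red, green, blue), "z_map" (420x560 float32, m along the optical axis (not along the pixel's ray), 0 where there is no reading), "mtx" (3x3 intrinsics, pixels), "R" (3x3) and "t" (3): a world point X has camera coordinates R X + t. Camera axes: x right, y down, z forward; pixel columns grow to the right and rows downward; lengths in m; the calibration is good to about 2 mm. A picture is of the moment at which its call begins.
- robot.close_job(): hands the job in; it is judged then, once.
The state is a dict: "time": time; "joint_positions": joint angles; "qvel": joint speeds; "joint_torque": joint torques, N m; "tool_pos": TCP position; "ee_rot": TCP orientation; "wrist_force": force on the tool from outside, world axes, zero at the start; "wrist_torque": the same for the moment, N m; "width": finger opening in m; "finger_force": force on a finger pad.
Only numpy, scipy, OpenCV 4.12 (cv2) and the standard library are available. Lean on these libraries where they do the work, as an engineer would, in place of code of your own. Each camera call takes 0.05 s, during which the arm holds its last target. There are 200 camera calls.

## Working session

There is one attempt and no reset: what is moved stays moved. The work goes in short steps, Python scripts to look and compute and a tool call to move; the robot and the scene stay as the last step left them, time stands still between calls to the robot, and variables do not carry over. Pictures are saved under pics/ and viewed, at most 10 in all, crops included, and the job is handed in when it is done.

Besides the shell and the picture viewer there is one more tool, called after ">>>" by a JSON object that holds its "fn" and its "kwargs". carry_out: Moves the arm, as the interface text tells. Its arguments: {"type":"object","properties":{"steps":{"type":"array","items":{"type":"array"}}},"required":["steps"]}

```bash
mkdir -p pics; ls
cat > h.py <<'E'
import numpy as np, cv2
from bench import robot
def snap(n):
    s=robot.snapshot(n); return s
def ray(s,u,v,z):
    d=s["R"].T@np.linalg.inv(s["mtx"])@np.array([u,v,1.0]); c=-s["R"].T@s["t"]
    return c+d*(z-c[2])/d[2]
def cloud(s):
    h,w=s["z_map"].shape; u,v=np.meshgrid(np.arange(w),np.arange(h)); Z=s["z_map"]
    P=np.stack([u*Z,v*Z,Z],-1)@np.linalg.inv(s["mtx"]).T
    return (P-s["t"])@s["R"]
def proj(s,X):
    p=s["mtx"]@(s["R"]@np.array(X)+s["t"]); return p[:2]/p[2]
E
python3 - <<'E'
from h import *
a=snap("scene");b=snap("top")
for n,s in(("scene",a),("top",b)):
    cv2.imwrite(f"pics/{n}0.png",s["image"][...,::-1]); np.savez(f"{n}0.npz",**s)
    print(n,-s["R"].T@s["t"],s["mtx"][0,0])
o=robot.get_obs();print(o)
E
```

```text
pics
scene [1.16130573 0.48104038 1.26556346] 542.3228669061664
top [0.47831272 0.00986204 1.13423512] 398.6410720171114
{'time': 0.1, 'joint_positions': array([-1.27310149e+00,  8.78904720e-02,  1.37206695e+00, -8.12763626e-06,
        1.68361932e+00, -1.03117959e-01]), 'qvel': array([ 0.00019971, -0.00217995, -0.00494973, -0.00188353,  0.00187634,
       -0.00047618]), 'joint_torque': array([ 2.04145377e-03, -3.41250622e+01, -3.03302729e+01,  7.20862322e-02,
        3.04219779e-02, -1.03835437e-04]), 'tool_pos': array([ 0.21441309, -0.50588662,  0.17333452]), 'ee_rot': array([-3.13961828e+00, -1.96197058e-04,  4.00811691e-01]), 'wrist_force': array([0.31187039, 0.04310896, 0.116431  ]), 'wrist_torque': array([ 0.01676897, -0.07035275,  0.0286745 ]), 'finger_force': 0.0, 'width': 0.09388812598720318}
```

View pics/top0.png

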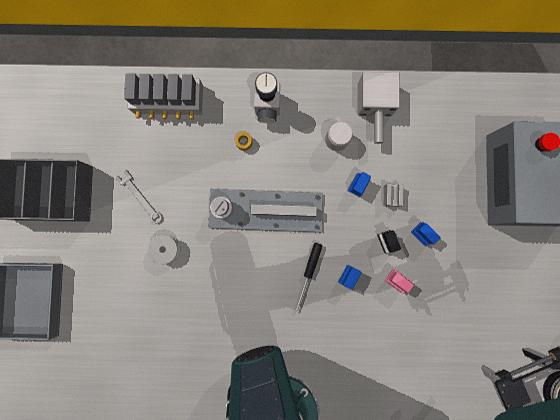

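View pics/scene0.png

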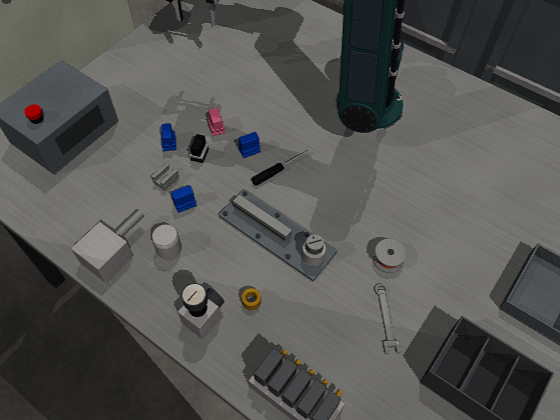

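Top view: the candidates are the black-handled block (389,241), three blue ones (360,184), (426,234) and (350,277), and a pink one (400,281). The V-block is at (394,194). By the description I choose the black one at (389,241). The rail is at (283,210) and the cap at (221,207). Next I'll measure these and check one crop.

Run:
```python
from h import *
S={n:dict(np.load(f"{n}0.npz")) for n in("top","scene")}
t=S["top"]; C=cloud(t); im=t["image"].astype(int)
def reg(x0,y0,x1,y1,lo,hi,col=None,name=""):
    m=np.zeros(C.shape[:2],bool); m[y0:y1,x0:x1]=1
    m&=(C[...,2]>lo)&(C[...,2]<hi)&(t["z_map"]>0)
    if col is not None: m&=col
    P=C[m]; r=cv2.minAreaRect((P[:,:2]*1000).astype(np.float32)); b=cv2.boxPoints(r)
    print(name,len(P),"z",np.median(P[:,2]).round(4),"mean",P.mean(0).round(4),"rect",np.round(r[0],1),np.round(r[1],1),round(r[2],1)); return P
reg(240,195,325,225,.042,.054,None,"rail")
reg(205,190,240,225,.08,.11,None,"cap")
reg(205,190,240,225,.05,.066,None,"boss")
reg(205,185,330,240,.006,.018,None,"plate")
reg(372,224,405,258,.05,.07,None,"lapH")
reg(372,224,405,258,.008,.07,None,"lapall")
reg(376,178,408,212,.02,.05,None,"vb")
for n,b in(("blue1",(345,168,375,202)),("blue2",(408,218,445,250)),("blue3",(335,260,365,295)),("pink",(382,266,420,298))): reg(*b,.04,.08,None,n)
s=S["scene"]
A=cv2.resize(t["image"][170:300,335:450],None,fx=3.5,fy=3.5,interpolation=cv2.INTER_CUBIC)
B=cv2.resize(s["image"][180:280,205:345],None,fx=2.8,fy=2.8,interpolation=cv2.INTER_CUBIC)
D=cv2.resize(s["image"][120:180,170:240],None,fx=5,fy=5,interpolation=cv2.INTER_CUBIC)
o=np.zeros((600,800,3),np.uint8)
for i,(x,y) in zip((A,B,D),((0,0),(404,0),(404,290))): o[y:y+i.shape[0],x:x+i.shape[1]]=i[:600-y,:800-x]
cv2.imwrite("pics/crop1.png",o[...,::-1])
```

```text
rail 625 z 0.0479 mean [ 0.5567 -0.0015  0.0479] rect [556.7  -1.7] [178.3  26.1] 88.9
cap 226 z 0.0884 mean [0.5596 0.1685 0.0883] rect [559.6 168.7] [39.9 43. ] 1.5
boss 143 z 0.0579 mean [0.5568 0.1626 0.058 ] rect [559.4 168.3] [57.3 59.1] 1.7
plate 3262 z 0.012 mean [0.5564 0.0435 0.012 ] rect [552.   38.1] [342.7 125.8] 87.8
lapH 225 z 0.0597 mean [ 0.4762 -0.2944  0.0595] rect [ 476.3 -294.9] [55.8 28.7] 22.5
lapall 353 z 0.0578 mean [ 0.4755 -0.2896  0.0485] rect [ 476.1 -293.6] [56.1 39.6] 17.9
vb 352 z 0.0343 mean [ 0.6056 -0.3078  0.0316] rect [ 605.4 -308. ] [46.1 59.2] 89.5
blue1 234 z 0.0593 mean [ 0.6327 -0.2112  0.0583] rect [ 633.7 -212.7] [28.  56.3] 62.5
blue2 262 z 0.0592 mean [ 0.4991 -0.393   0.0578] rect [ 499.4 -394.9] [55.9 29.1] 44.6
blue3 245 z 0.0594 mean [ 0.3762 -0.186   0.0587] rect [ 375.5 -187.3] [28.5 55.6] 62.4
pink 250 z 0.0592 mean [ 0.3676 -0.3196  0.0585] rect [ 366.8 -321.8] [56.9 28. ] 54.9
```

View pics/crop1.png

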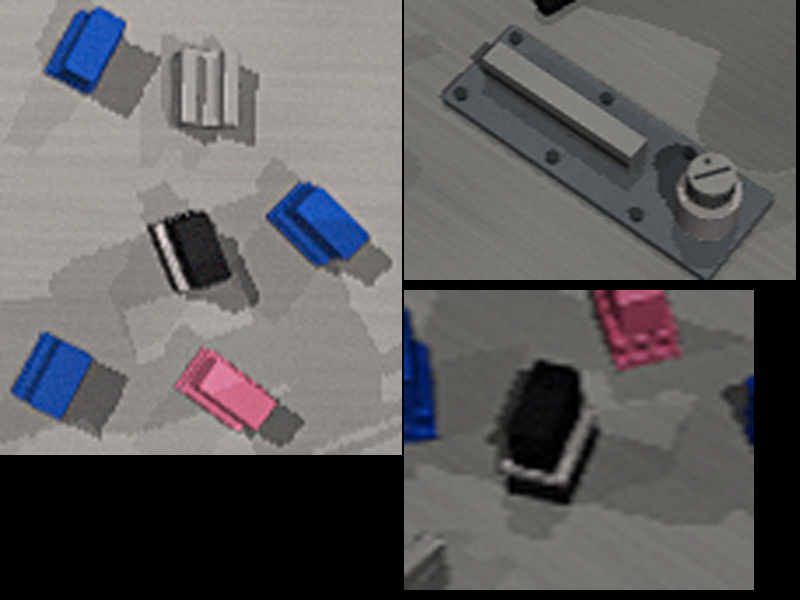

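The crop confirms the black-handled block with the aluminium holder and dark sole. The look-alikes are plain blue or pink. The cap with its slot and dimple is visible on the boss.

```bash
cat >> h.py <<'E'
from scipy.spatial.transform import Rotation as Ro
def to(x,y,z,yaw_deg,p=None,rpy=None):
    o=robot.get_obs(); p=o["tool_pos"] if p is None else np.array(p); rpy=o["ee_rot"] if rpy is None else rpy
    R=Ro.from_euler("xyz",rpy).as_matrix(); d=R.T@(np.array([x,y,z])-p)
    t=-(yaw_deg-np.degrees(rpy[2])); print("t",o["time"],"shift",d.round(4),"roll",round(t/10,3),"j",o["joint_positions"].round(2),"w",round(o["width"],4),"F",o["wrist_force"].round(1))
E
python3 - <<'E'
from h import *
for n,zs in(("top",(.05,.07)),("scene",(.05,.07))):
    s=dict(np.load(f"{n}0.npz")); C=cloud(s)
    m=(C[...,2]>zs[0])&(C[...,2]<zs[1])&(np.hypot(C[...,0]-.476,C[...,1]+.294)<.045)&(s["z_map"]>0)
    if n=="scene": m&=(C[...,2]>.056)
    P=C[m][:,:2]; c=P.mean(0); w,V=np.linalg.eigh(np.cov((P-c).T)); v=V[:,1]; v*=np.sign(v[0])
    q=(P-c)@V; mid=(q.max(0)+q.min(0))/2; print(n,len(P),c,c+V@mid,np.degrees(np.arctan2(v[1],v[0])),np.ptp(q,0))
to(.476,-.2945,.12,20)
E
```

```text
top 225 [ 0.47620853 -0.29439021] [ 0.476385   -0.29506206] 22.186668176277067 [0.02875275 0.05575501]
scene 137 [ 0.48088958 -0.29209428] [ 0.48062251 -0.29208153] 23.169214457217016 [0.0293698  0.05644773]
t 0.1 shift [ 0.3233 -0.0925  0.0536] roll 0.296 j [-1.27  0.09  1.37 -0.    1.68 -0.1 ] w 0.0939 F [0.3 0.  0.1]
```

Run:
```python
from h import *
s=dict(np.load("scene0.npz")); C=cloud(s); ok=s["z_map"]>0
def f(lo,hi,x0,x1,y0,y1,n):
    m=ok&(C[...,2]>lo)&(C[...,2]<hi)&(C[...,0]>x0)&(C[...,0]<x1)&(C[...,1]>y0)&(C[...,1]<y1); P=C[m]
    r=cv2.minAreaRect((P[:,:2]*1000).astype(np.float32)); print(n,len(P),np.median(P[:,2]).round(4),np.round(r[0],1),np.round(r[1],1),round(r[2],1))
f(.044,.054,.5,.62,-.11,.11,"rail"); f(.082,.11,.5,.62,.13,.21,"cap")
to(.478,-.2935,.1,22.5)
```

```text
rail 535 0.0475 [561.1   1.6] [180.7  28.6] 89.1
cap 221 0.0879 [563.8 170.8] [44.7 42.4] 23.2
t 0.1 shift [ 0.3255 -0.0926  0.0736] roll 0.046 j [-1.27  0.09  1.37 -0.    1.68 -0.1 ] w 0.0939 F [0.3 0.  0.1]
```

>>> {"fn": "carry_out", "kwargs": {"steps": [[[0.06, -0.018, 0], 0, -1], [[0.12, -0.035, 0], 0, -1], [[0.18, -0.052, 0.01], 0, -1], [[0.24, -0.07, 0.03], 0, -1], [[0.29, -0.085, 0.05], 0, -1], [[0.3255, -0.0935, 0.06], 0, -1], [[0.3255, -0.0935, 0.07], 0, -1], [[0.3255, -0.0935, 0.07], 0, -1]]}}

```text
time: 1.1
tool_pos: [0.4766, -0.2932, 0.1029]
ee_rot: [-3.139, 0.002, 0.401]
wrist_force: [-0.6, 0.7, 0.2]
width: 0.0943
finger_force: 0.0
```

>>> {"fn": "carry_out", "kwargs": {"steps": [[[0.001, 0, 0.03], 0, -1], [[0.001, 0, 0.055], 0, -1], [[0.001, 0, 0.068], 0, -1], [[0.001, 0, 0.071], 0, -1], [[0.001, 0, 0.071], 0, -1], [[0.001, 0, 0.071], 0, 0]]}}

```text
time: 1.85
tool_pos: [0.4794, -0.2936, 0.0347]
ee_rot: [3.139, -0.001, 0.401]
wrist_force: [-0.3, -0.6, -0.5]
width: 0.0872
finger_force: 0.0
```

>>> {"fn": "carry_out", "kwargs": {"steps": [[[0, 0, 0], 0, 1], [[0, 0, 0], 0, 1], [[0, 0, 0], 0, 1], [[0, 0, 0], 0, 1], [[0, 0, 0], 0, 1], [[0, 0, 0], 0, 1], [[0, 0, 0], 0, 1], [[0, 0, 0], 0, 1]]}}

```text
time: 2.85
tool_pos: [0.4787, -0.293, 0.0334]
ee_rot: [3.142, 0.0, 0.401]
wrist_force: [0.4, 0.1, 0.6]
width: 0.0071
finger_force: 0.0
```

Run:
```python
from h import *
o=robot.get_obs(); print(o["width"],o["finger_force"],o["tool_pos"])
a=snap("scene");b=snap("top")
A=cv2.resize(b["image"][150:310,310:470],None,fx=2.5,fy=2.5,interpolation=cv2.INTER_CUBIC)
B=cv2.resize(a["image"][70:230,120:280],None,fx=2.5,fy=2.5,interpolation=cv2.INTER_CUBIC)
cv2.imwrite("pics/g1.png",np.hstack([A,B])[...,::-1])
```

```text
0.007145953573532187 0.0 [ 0.47873852 -0.29297413  0.03338159]
```

View pics/g1.png

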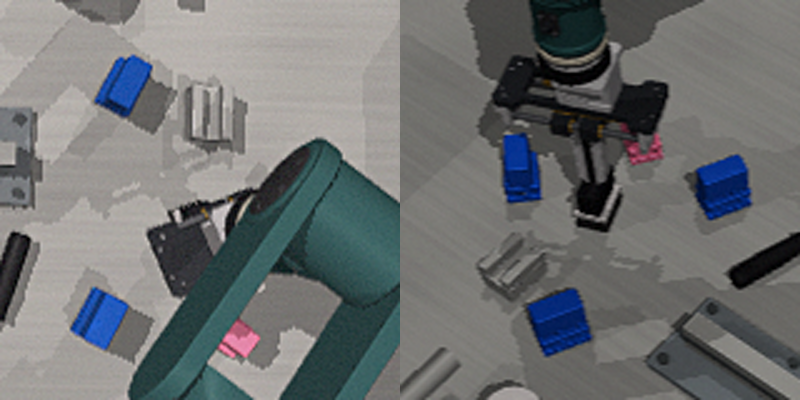

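The jaws closed to 7 mm on nothing. In the scene crop the fingers stand just behind the block at (595,185), and the block at (600,212) has shifted. I'll open, rise and remeasure.

>>> {"fn": "carry_out", "kwargs": {"steps": [[[0, 0, 0], 0, -1], [[0, 0, 0], 0, -1], [[0, 0, 0], 0, -1], [[0, 0, 0], 0, -1], [[0, 0, 0], 0, -1], [[0, 0, 0], 0, -1], [[0, 0, 0], 0, -1], [[0, 0, -0.03], 0, -1], [[0, 0, -0.08], 0, -1], [[0, 0, -0.12], 0, -1]]}}

```text
time: 4.2
tool_pos: [0.479, -0.2931, 0.1554]
ee_rot: [3.14, -0.001, 0.401]
wrist_force: [0.8, -0.5, 0.5]
width: 0.093
finger_force: 0.0
```

>>> {"fn": "carry_out", "kwargs": {"steps": [[[-0.06, 0, -0.02], 0, -1], [[-0.12, 0, -0.04], 0, -1], [[-0.18, 0, -0.05], 0, -1], [[-0.18, 0, -0.05], 0, -1]]}}

```text
time: 4.7
tool_pos: [0.3104, -0.3652, 0.2051]
ee_rot: [3.138, 0.0, 0.394]
wrist_force: [0.7, 0.2, -0.0]
width: 0.094
finger_force: 0.0
```

Run:
```python
from h import *
S={n:snap(n) for n in("top","scene")}
for n,s in S.items():
    np.savez(f"{n}1.npz",**s); C=cloud(s); v=s["image"].max(-1)
    m=(C[...,2]>.05)&(C[...,2]<.07)&(np.hypot(C[...,0]-.49,C[...,1]+.294)<.08)&(s["z_map"]>0)&(v<75)
    P=C[m]
    if len(P)<20: print(n,len(P)); continue
    if n=="scene": P=P[P[:,2]>.055]
    r=cv2.minAreaRect((P[:,:2]*1000).astype(np.float32)); print(n,len(P),P.mean(0),np.round(r[0],1),np.round(r[1],1),r[2])
A=cv2.resize(S["top"]["image"][150:310,310:470],None,fx=2.5,fy=2.5,interpolation=cv2.INTER_CUBIC)
B=cv2.resize(S["scene"]["image"][70:230,120:280],None,fx=2.5,fy=2.5,interpolation=cv2.INTER_CUBIC)
cv2.imwrite("pics/g2.png",np.hstack([A,B])[...,::-1])
o=robot.get_obs();print(o["tool_pos"],o["ee_rot"],o["width"])
```

```text
top 232 [ 0.47609994 -0.29434448  0.05932034] [ 488.3 -326.1] [55.5 94.7] 21.160640716552734
scene 144 [ 0.48044481 -0.29245508  0.05961521] [ 484.2 -319.2] [56. 93.] 5.480238437652588
[ 0.31298224 -0.36330401  0.20352364] [ 3.14104685e+00 -9.21468293e-04  3.99356553e-01] 0.09354769284858744
```

View pics/g2.png

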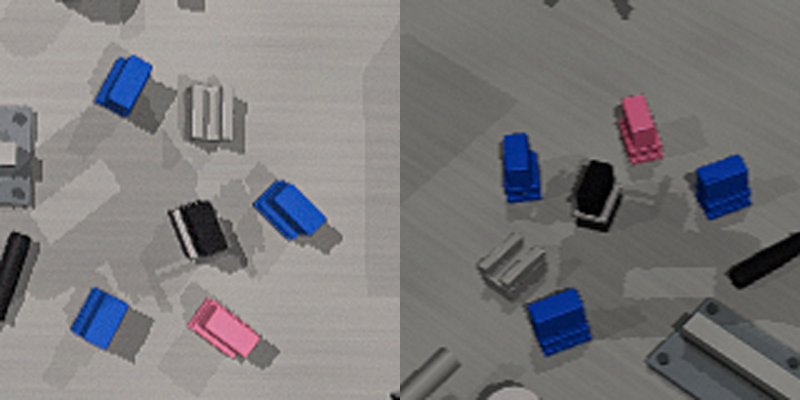

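The block is unmoved: handle top at crop (203,228) in top and (598,175) in scene. So the fingers may have closed somewhere other than reported. I'll check the reported TCP against the depth of the visible fingers.

Run:
```python
from h import *
s=dict(np.load("scene1.npz")); C=cloud(s); p=np.array([.3115,-.3645,.2045])
print("proj tcp",proj(s,p))
m=(s["z_map"]>0)&(np.hypot(C[...,0]-p[0],C[...,1]-p[1])<.09)&(C[...,2]>.1)&(C[...,2]<.33)
Q=C[m]
for z in np.arange(.1,.33,.01):
    q=Q[(Q[:,2]>z)&(Q[:,2]<z+.01)]
    if len(q): print(round(z,2),len(q),q[:,:2].min(0).round(3),q[:,:2].max(0).round(3))
u,v=map(int,proj(s,p)); c=s["image"][max(0,v-60):v+40,u-60:u+60]
cv2.imwrite("pics/g3.png",cv2.resize(c,None,fx=4,fy=4)[...,::-1]); print(u,v,c.shape)
```

```text
proj tcp [212.10126408  59.67302775]
0.23 11 [ 0.297 -0.411] [ 0.341 -0.311]
0.24 31 [ 0.284 -0.416] [ 0.344 -0.306]
0.25 37 [ 0.284 -0.416] [ 0.345 -0.303]
0.26 41 [ 0.279 -0.415] [ 0.343 -0.304]
0.27 40 [ 0.28  -0.412] [ 0.345 -0.305]
0.28 37 [ 0.287 -0.415] [ 0.345 -0.303]
0.29 41 [ 0.284 -0.415] [ 0.343 -0.303]
0.3 40 [ 0.285 -0.416] [ 0.344 -0.304]
0.31 24 [ 0.298 -0.413] [ 0.345 -0.304]
0.32 15 [ 0.292 -0.414] [ 0.345 -0.285]
212 59 (99, 120, 3)
```

View pics/g3.png

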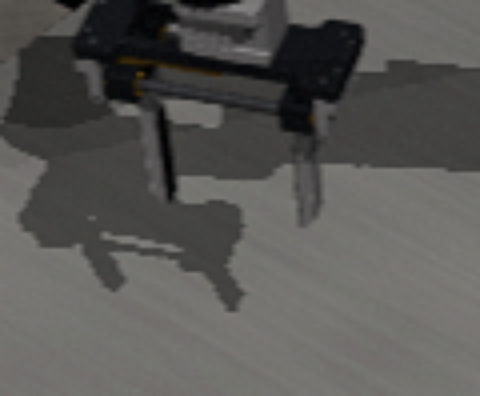

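The picture shows open fingers with tips at about (170,200) and (308,222). By depth the tips are near z 0.235, but the reported TCP is 0.204, so the real tip sits about 31 mm above the reading. I'll pin this down.

Run:
```python
from h import *
print(robot.hold_point_z,[a for a in dir(robot) if a[0]!="_"])
s=dict(np.load("scene1.npz")); C=cloud(s); p=np.array([.3115,-.3645,.2045])
m=(s["z_map"]>0)&(np.hypot(C[...,0]-p[0],C[...,1]-p[1])<.09)&(C[...,2]>.1)&(C[...,2]<.26)
Q=C[m]
for sel in (Q[:,1]<p[1],Q[:,1]>p[1]):
    q=Q[sel]; q=q[np.argsort(q[:,2])]; print(q[:12].round(4).tolist())
b=(s["z_map"]>0)&(np.hypot(C[...,0]-.42,C[...,1]+.42)<.02); print("bench z",np.median(C[b][:,2]))
for z in (.204,.22,.235): print(z,proj(s,[.3115+.0175,-.3645-.046,z]),proj(s,[.3115-.019,-.3645+.045,z]))
```

```text
0.0188 ['IKError', 'close_job', 'get_obs', 'hold_point_z', 'snapshot']
[[0.3288, -0.4092, 0.2312], [0.3366, -0.4055, 0.2349], [0.3383, -0.4111, 0.2367], [0.3224, -0.4102, 0.2368], [0.3408, -0.4049, 0.2381], [0.3326, -0.4045, 0.2397], [0.3283, -0.4045, 0.2403], [0.3396, -0.4056, 0.2405], [0.3223, -0.4098, 0.2405], [0.3383, -0.403, 0.2409], [0.3364, -0.4044, 0.2424], [0.3402, -0.4158, 0.2426]]
[[0.2975, -0.3118, 0.236], [0.3012, -0.3121, 0.2384], [0.3001, -0.3165, 0.2388], [0.3032, -0.314, 0.2388], [0.2976, -0.3114, 0.2398], [0.2985, -0.3176, 0.2407], [0.2938, -0.3071, 0.2429], [0.302, -0.3111, 0.243], [0.2999, -0.3056, 0.2445], [0.2989, -0.3098, 0.2451], [0.2849, -0.3107, 0.2454], [0.3017, -0.311, 0.2464]]
bench z -0.0003414206548992346
0.204 [195.72584983  56.43557122] [228.72440057  62.77117207]
0.22 [195.06780047  51.99671831] [228.35542474  58.3501262 ]
0.235 [194.44020382  47.76328329] [228.00347133  54.13304198]
```

The real tips are about 27–30 mm above the reported TCP, while xy and yaw agree. I'll go back over the block and grasp with reported z near 0.006.

>>> {"fn": "carry_out", "kwargs": {"steps": [[[0.06, 0, 0.01], 0, -1], [[0.12, 0, 0.04], 0, -1], [[0.16, 0, 0.08], 0, -1], [[0.18, 0, 0.12], 0, -1], [[0.18, 0, 0.13], 0, -1], [[0.18, 0, 0.15], 0, -1], [[0.18, 0, 0.17], 0, -1], [[0.18, 0, 0.185], 0, -1], [[0.18, 0, 0.19], 0, -1], [[0.18, 0, 0.19], 0, -1]]}}

```text
time: 6.05
tool_pos: [0.4788, -0.2932, 0.0138]
ee_rot: [3.141, -0.0, 0.401]
wrist_force: [0.7, 0.8, -0.6]
width: 0.0941
finger_force: 0.0
```

Run:
```python
from h import *
o=robot.get_obs();p=o["tool_pos"];print(p,o["wrist_force"])
for n in("scene",):
    s=snap(n); C=cloud(s)
    d=C[...,:2]-p[:2]; Rz=o["ee_rot"][2]; ty=d@np.array([np.sin(Rz),-np.cos(Rz)]); tx=d@np.array([np.cos(Rz),np.sin(Rz)])
    for sg in (-1,1):
        m=(s["z_map"]>0)&(abs(tx-.003)<.014)&(ty*sg>.035)&(ty*sg<.07)&(C[...,2]>.012)&(C[...,2]<.1)
        q=np.sort(C[m][:,2]); print(sg,len(q),q[:10].round(4))
    u,v=map(int,proj(s,[.478,-.293,.04])); cv2.imwrite("pics/g4.png",cv2.resize(s["image"][v-50:v+40,u-60:u+60],None,fx=4,fy=4)[...,::-1])
```

```text
[ 0.47883614 -0.29318039  0.01375683] [ 0.69665246  0.82344834 -0.55280376]
-1 69 [0.0451 0.0485 0.0494 0.0537 0.0544 0.0545 0.0549 0.0549 0.0576 0.0576]
1 81 [0.0407 0.0469 0.048  0.0494 0.0499 0.0509 0.051  0.0513 0.052  0.0523]
```

View pics/g4.png

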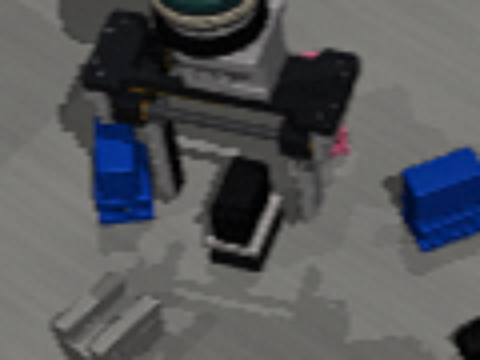

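The fingers straddle the block's handle (242,195), tips at (165,195) and (305,222), with true tip height about 0.044. I'll go down 11 mm and close.

>>> {"fn": "carry_out", "kwargs": {"steps": [[[0, 0, 0.005], 0, -1], [[0, 0, 0.009], 0, -1], [[0, 0, 0.011], 0, 1], [[0, 0, 0.011], 0, 1], [[0, 0, 0.011], 0, 1], [[0, 0, 0.011], 0, 1], [[0, 0, 0.011], 0, 1], [[0, 0, 0.011], 0, 1], [[0, 0, 0.011], 0, 1], [[0, 0, 0.011], 0, 1]]}}

```text
time: 7.35
tool_pos: [0.4792, -0.2935, 0.0027]
ee_rot: [3.14, -0.001, 0.401]
wrist_force: [1.2, -1.7, 0.4]
width: 0.0275
finger_force: 29.9
```

>>> {"fn": "carry_out", "kwargs": {"steps": [[[0, 0, 0], 0, 1], [[0, 0, 0], 0, 1]]}}

```text
time: 7.6
tool_pos: [0.4791, -0.2934, 0.0027]
ee_rot: [3.14, -0.0, 0.401]
wrist_force: [1.2, -1.9, -0.1]
width: 0.0282
finger_force: 29.9
```

Gripped: width 28 mm, 30 N. I'll lift and compute the transfer to the rail.

>>> {"fn": "carry_out", "kwargs": {"steps": [[[0, 0, -0.02], 0, 1], [[0, 0, -0.06], 0, 1], [[0, 0, -0.09], 0, 1], [[0, 0, -0.09], 0, 1], [[0, 0, -0.09], 0, 1]]}}

```text
time: 8.22
tool_pos: [0.4775, -0.2919, 0.0901]
ee_rot: [-3.138, 0.002, 0.401]
wrist_force: [-1.2, -0.3, -2.5]
width: 0.028
finger_force: 29.9
```

Run:
```python
from h import *
to(.5577,-.072,.0925,89)
o=robot.get_obs();print(o["tool_pos"],o["wrist_torque"])
```

```text
t 8.225 shift [ 0.1596 -0.1711 -0.002 ] roll -6.603 j [-0.65  0.14  1.48  0.    1.53  0.52] w 0.028 F [-1.2 -0.3 -2.5]
[ 0.47749339 -0.29185764  0.09013457] [ 0.04069649 -0.02742846  0.01412776]
```

>>> {"fn": "carry_out", "kwargs": {"steps": [[[0.02, -0.021, 0], -0.8, 1], [[0.05, -0.053, 0], -1.8, 1], [[0.08, -0.086, 0], -2.8, 1], [[0.11, -0.118, 0], -3.8, 1], [[0.14, -0.15, 0], -4.8, 1], [[0.159, -0.17, 0], -5.8, 1], [[0.159, -0.17, 0], -6.6, 1], [[0.159, -0.17, 0], -6.6, 1], [[0.159, -0.17, 0], -6.6, 1], [[0.159, -0.17, 0], -6.6, 1]]}}

```text
time: 9.48
tool_pos: [0.5583, -0.0748, 0.0918]
ee_rot: [-3.141, -0.0, 1.551]
wrist_force: [-0.3, -0.3, -2.3]
width: 0.0277
finger_force: 29.9
```

Run:
```python
from h import *
o=robot.get_obs();p=o["tool_pos"];print(p,o["ee_rot"],o["wrist_force"])
to(.5577,-.072,.0607,89)
for n in("scene","top"):
    s=snap(n);np.savez(f"{n}2.npz",**s); C=cloud(s); v=s["image"]
    u0,v0=proj(s,[.5577,-.072,.12]); c=v[int(v0)-60:int(v0)+60,int(u0)-60:int(u0)+60]
    cv2.imwrite(f"pics/h_{n}.png",cv2.resize(c,None,fx=4,fy=4)[...,::-1])
    m=(s["z_map"]>0)&(C[...,2]>.085)&(C[...,2]<.118)&(abs(C[...,0]-.558)<.05)&(abs(C[...,1]+.072)<.06)
    P=C[m]
    if len(P): r=cv2.minAreaRect((P[:,:2]*1000).astype(np.float32)); print(n,len(P),P.min(0),P.max(0),r)
```

```text
[ 0.55833981 -0.0747623   0.09176816] [-3.14050931e+00 -1.83799850e-04  1.55080496e+00] [-0.33175861 -0.28563774 -2.34280576]
t 9.475 shift [ 0.0027 -0.0007  0.0311] roll -0.015 j [-0.23  0.15  1.47 -0.    1.53 -0.21] w 0.0277 F [-0.3 -0.3 -2.3]
scene 178 [ 0.53970005 -0.10271446  0.08769676] [ 0.5824755  -0.04414224  0.11767378] ((561.5585327148438, -73.76406860351562), (40.21992492675781, 59.512550354003906), 3.6491591930389404)
top 2 [ 0.537942   -0.04727424  0.09489459] [ 0.54054549 -0.04722929  0.09507998] ((539.2437744140625, -47.251766204833984), (2.6038427352905273, 0.0), -179.01080322265625)
```

View pics/h_scene.png

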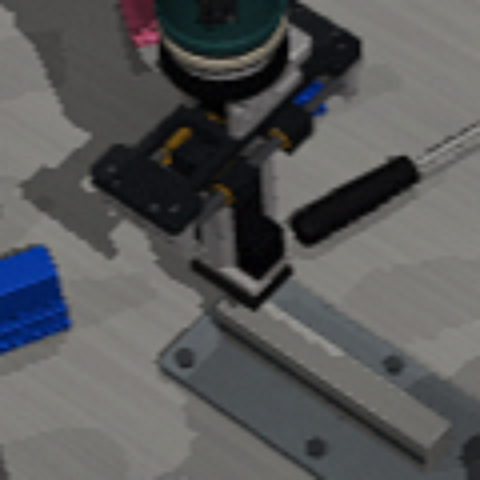

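The block hangs over the rail's far end at (255,270), long side along the rail. I'll lower it to just above the rail.

>>> {"fn": "carry_out", "kwargs": {"steps": [[[0.002, 0, 0.015], 0, 1], [[0.002, 0, 0.03], 0, 1], [[0.002, 0, 0.036], 0, 1], [[0.002, 0, 0.037], 0, 1], [[0.002, 0, 0.038], 0, 1], [[0.002, 0, 0.038], 0, 1]]}}

```text
time: 10.32
tool_pos: [0.5592, -0.0725, 0.0549]
ee_rot: [3.141, 0.0, 1.553]
wrist_force: [-0.4, -1.4, -1.6]
width: 0.0278
finger_force: 29.9
```

>>> {"fn": "carry_out", "kwargs": {"steps": [[[0, 0, 0.002], 0, 1], [[0, 0, 0.003], 0, 1], [[0, 0, 0.004], 0, 1], [[0, 0, 0.004], 0, 1]]}}

```text
time: 10.82
tool_pos: [0.5589, -0.0724, 0.0507]
ee_rot: [3.141, 0.0, 1.553]
wrist_force: [-0.3, -0.7, -0.4]
width: 0.0282
finger_force: 29.9
```

>>> {"fn": "carry_out", "kwargs": {"steps": [[[0, 0, 0.001], 0, 1], [[0, 0, 0.002], 0, 1], [[0, 0, 0.003], 0, 1], [[0, 0, 0.004], 0, 1], [[0, 0, 0.004], 0, 1]]}}

```text
time: 11.45
tool_pos: [0.5589, -0.0725, 0.0471]
ee_rot: [3.141, 0.0, 1.553]
wrist_force: [-2.7, 0.4, 5.8]
width: 0.0278
finger_force: 29.9
```

Run:
```python
from h import *
o=robot.get_obs();print(o["tool_pos"],o["wrist_force"],o["wrist_torque"])
```

```text
[ 0.55894552 -0.07246195  0.04705258] [-2.72168102  0.40845478  5.76792325] [ 0.10538749  0.57371487 -0.04585206]
```

Net 8.1 N, about 4 mm of give, so pressure is light. Now the pass.

>>> {"fn": "carry_out", "kwargs": {"steps": [[[0.004, 0, 0], 0, 1], [[0.012, 0, 0], 0, 1], [[0.02, 0, 0], 0, 1], [[0.028, 0, 0], 0, 1], [[0.036, 0, 0], 0, 1], [[0.044, 0, 0], 0, 1], [[0.052, 0, 0], 0, 1], [[0.06, 0, 0], 0, 1], [[0.068, 0, 0], 0, 1], [[0.072, 0, 0], 0, 1]]}}

```text
time: 12.7
tool_pos: [0.5622, -0.002, 0.0478]
ee_rot: [3.137, 0.004, 1.553]
wrist_force: [0.5, -5.3, 5.6]
width: 0.0276
finger_force: 29.9
```

>>> {"fn": "carry_out", "kwargs": {"steps": [[[0.008, 0, 0], 0, 1], [[0.016, 0, 0], 0, 1], [[0.024, 0, 0], 0, 1], [[0.032, 0, 0], 0, 1], [[0.04, 0, 0], 0, 1], [[0.048, 0, 0], 0, 1], [[0.056, 0, 0], 0, 1], [[0.064, 0, 0], 0, 1], [[0.07, 0, 0], 0, 1], [[0.074, 0, 0], 0, 1]]}}

```text
time: 13.95
tool_pos: [0.5633, 0.072, 0.0476]
ee_rot: [3.137, 0.003, 1.552]
wrist_force: [-0.1, -4.3, 5.4]
width: 0.0276
finger_force: 29.9
```

>>> {"fn": "carry_out", "kwargs": {"steps": [[[0.001, 0, 0], 0, 1], [[0.001, 0, 0], 0, 1]]}}

```text
time: 14.2
tool_pos: [0.5633, 0.0731, 0.0476]
ee_rot: [3.137, 0.003, 1.552]
wrist_force: [-0.2, -4.1, 6.0]
width: 0.0279
finger_force: 29.9
```

Pass complete, steady at about 8 N. Lifting off and heading back to the block's place.

>>> {"fn": "carry_out", "kwargs": {"steps": [[[0, 0, -0.01], 0, 1], [[0, 0, -0.03], 0, 1], [[0, 0, -0.05], 0, 1], [[-0.04, -0.008, -0.05], 0.5, 1], [[-0.09, -0.018, -0.05], 1.5, 1], [[-0.14, -0.03, -0.05], 2.5, 1], [[-0.2, -0.045, -0.05], 3.5, 1], [[-0.26, -0.06, -0.05], 4.5, 1], [[-0.31, -0.07, -0.05], 5.5, 1], [[-0.35, -0.078, -0.05], 6.5, 1]]}}

```text
time: 15.45
tool_pos: [0.4761, -0.2746, 0.0951]
ee_rot: [-3.139, -0.0, 0.411]
wrist_force: [0.5, -0.6, -2.1]
width: 0.0277
finger_force: 29.9
```

Run:
```python
from h import *
o=robot.get_obs();print(o["tool_pos"],o["ee_rot"],o["wrist_force"])
to(.479,-.2935,.0137,22.97)
```

```text
[ 0.4761014  -0.27464001  0.09510658] [-3.13859920e+00 -2.56106038e-05  4.11473720e-01] [ 0.48110889 -0.64138753 -2.10873091]
t 15.45 shift [-0.0049  0.0187  0.0814] roll 0.061 j [-0.63  0.12  1.5   0.    1.53  0.53] w 0.0277 F [ 0.5 -0.6 -2.1]
```

>>> {"fn": "carry_out", "kwargs": {"steps": [[[-0.003, 0.014, 0.0], 0, 1], [[-0.003, 0.016, 0.03], 0, 1], [[-0.003, 0.016, 0.06], 0, 1], [[-0.003, 0.016, 0.075], 0, 1], [[-0.003, 0.016, 0.082], 0, 1], [[-0.003, 0.016, 0.082], 0, 1]]}}

```text
time: 16.2
tool_pos: [0.4814, -0.2894, 0.0146]
ee_rot: [3.142, -0.0, 0.419]
wrist_force: [-0.5, 0.4, -1.8]
width: 0.0274
finger_force: 29.9
```

Run:
```python
from h import *
to(.479,-.2935,.0027,22.97)
o=robot.get_obs();print(o["tool_pos"],o["ee_rot"])
```

```text
t 16.2 shift [-0.0038  0.0028  0.0119] roll 0.105 j [-0.64  0.2   1.57  0.    1.37  0.51] w 0.0274 F [-0.5  0.4 -1.8]
[ 0.48137616 -0.28939434  0.01456184] [ 3.14158801e+00 -3.41868272e-04  4.19285781e-01]
```

>>> {"fn": "carry_out", "kwargs": {"steps": [[[0, 0, 0.006], 0, 1], [[0, 0, 0.009], 0, 1], [[0, 0, 0.011], 0, 1], [[0, 0, 0.0115], 0, 1], [[0, 0, 0.012], 0, 1], [[0, 0, 0.012], 0, 1]]}}

```text
time: 16.95
tool_pos: [0.481, -0.2899, 0.0027]
ee_rot: [3.141, -0.0, 0.418]
wrist_force: [-0.7, 0.5, -0.4]
width: 0.0278
finger_force: 29.9
```

>>> {"fn": "carry_out", "kwargs": {"steps": [[[0, 0, 0], 0, -1], [[0, 0, 0], 0, -1], [[0, 0, 0], 0, -1], [[0, 0, 0], 0, -1], [[0, 0, 0], 0, -1], [[0, 0, 0], 0, -1], [[0, 0, 0], 0, -1], [[0, 0, -0.02], 0, -1], [[0, 0, -0.06], 0, -1], [[0, 0, -0.12], 0, -1]]}}

```text
time: 18.2
tool_pos: [0.4795, -0.2888, 0.1212]
ee_rot: [-3.137, 0.003, 0.418]
wrist_force: [0.7, -0.8, 0.4]
width: 0.0941
finger_force: 0.0
```

```bash
cat >> h.py <<'E'
def capang(s,c=None,save=None):
    C=cloud(s); m=(s["z_map"]>0)&(abs(C[...,0]-.5617)<.03)&(abs(C[...,1]-.1698)<.03)&(C[...,2]>.08)&(C[...,2]<.095)
    z=np.median(C[m][:,2]); 
    r=cv2.minEnclosingCircle((C[m][:,:2]*1000).astype(np.float32)); ctr=np.array(r[0])/1000
    # rectified top view, 5 px/mm, rows +x up, cols +y left
    N=240; g=(np.arange(N)-N/2+.5)/5000.
    X=ctr[0]-g[:,None]+0*g[None]; Y=ctr[1]-g[None]+0*g[:,None]
    P=np.stack([X,Y,np.full_like(X,z)],-1)@s["R"].T+s["t"]; P=P@s["mtx"].T
    W=cv2.remap(s["image"],(P[...,0]/P[...,2]).astype(np.float32),(P[...,1]/P[...,2]).astype(np.float32),cv2.INTER_CUBIC)
    G=cv2.cvtColor(W,cv2.COLOR_RGB2GRAY).astype(float); rr=np.hypot(X-ctr[0],Y-ctr[1]); ins=rr<.017
    d=np.clip(np.median(G[ins])-12-G,0,None)*ins
    x,y=(X-ctr[0])[d>0],(Y-ctr[1])[d>0]; w=d[d>0]
    mx,my=(w*x).sum()/w.sum(),(w*y).sum()/w.sum(); cxx,cyy,cxy=(w*(x-mx)**2).sum(),(w*(y-my)**2).sum(),(w*(x-mx)*(y-my)).sum()
    a=.5*np.degrees(np.arctan2(2*cxy,cxx-cyy))
    print("cap z",round(z,4),"ctr",ctr.round(4),"slot deg",round(a,1),"off mm",round(mx*1e3,1),round(my*1e3,1))
    return W
E
python3 - <<'E'
from h import *
o=robot.get_obs();print(o["tool_pos"],o["ee_rot"])
W=[]
for n in("scene","top"):
    s=snap(n); np.savez(f"{n}3.npz",**s); print(n);W.append(capang(s)); C=cloud(s)
    m=(s["z_map"]>0)&(C[...,2]>.05)&(C[...,2]<.07)&(np.hypot(C[...,0]-.481,C[...,1]+.29)<.045)&(s["image"].max(-1)<75)
    if m.sum(): P=C[m];print("lap",m.sum(),P.mean(0),np.ptp(P,0))
    u,v=map(int,proj(s,[.48,-.29,.03])); W.append(cv2.resize(s["image"][max(v-30,0):v+30,u-30:u+30],(240,240),interpolation=cv2.INTER_CUBIC))
cv2.imwrite("pics/c1.png",np.hstack(W[:3])[...,::-1])
to(.562,.170,.12,193)
E
```

```text
[ 0.47949755 -0.28876502  0.12122123] [-3.13700369e+00  2.66369489e-03  4.18195783e-01]
scene
cap z 0.0874 ctr [0.5644 0.1702] slot deg -34.8 off mm -2.3 -2.5
lap 172 [ 0.48385976 -0.28541686  0.05866893] [0.05833772 0.04637373 0.01600764]
top
cap z 0.0884 ctr [0.56  0.169] slot deg -35.1 off mm -0.7 -1.8
lap 57 [ 0.49682503 -0.28101365  0.05870531] [0.01922983 0.03018658 0.01321128]
t 18.3 shift [ 0.2583 -0.3916  0.0078] roll -16.903 j [-0.64  0.12  1.42  0.    1.59  0.51] w 0.094 F [-0.1 -0.6  0.5]
```

View pics/c1.png

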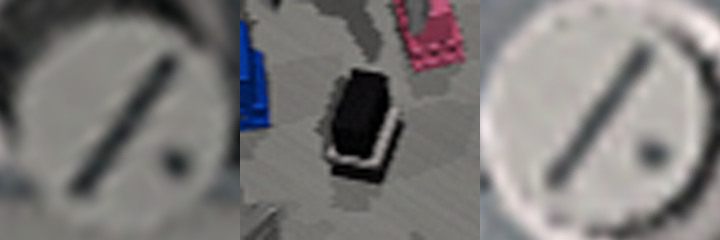

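The block stands upright and free. The cap's slot is at −35° in both views, with the dimple at lower right (653,153). Moving to the cap.

>>> {"fn": "carry_out", "kwargs": {"steps": [[[0.02, -0.03, 0], -1, -1], [[0.045, -0.069, 0], -2, -1], [[0.075, -0.114, 0], -3, -1], [[0.105, -0.16, 0], -4, -1], [[0.135, -0.205, 0], -5, -1], [[0.165, -0.25, 0], -6, -1], [[0.195, -0.296, 0], -7, -1], [[0.225, -0.341, 0], -8, -1], [[0.245, -0.372, 0], -9, -1], [[0.258, -0.391, 0], -10, -1]]}}

```text
time: 19.55
tool_pos: [0.5575, 0.1744, 0.1215]
ee_rot: [-3.141, -0.0, 2.171]
wrist_force: [-0.0, -0.4, 0.0]
width: 0.0938
finger_force: 0.0
```

>>> {"fn": "carry_out", "kwargs": {"steps": [[[0, 0, 0], -1, -1], [[0, 0, 0], -2, -1], [[0, 0, 0], -3, -1], [[0, 0, 0], -4, -1], [[0, 0, 0], -5, -1], [[0, 0, 0], -6, -1], [[0, 0, 0], -6.9, -1], [[0, 0, 0], -6.9, -1], [[0, 0, 0], -6.9, -1]]}}

```text
time: 20.68
tool_pos: [0.5577, 0.1722, 0.122]
ee_rot: [-3.142, -0.001, -2.918]
wrist_force: [-0.6, -0.6, -0.4]
width: 0.0937
finger_force: 0.0
```

Run:
```python
from h import *
o=robot.get_obs();print(o["tool_pos"],o["ee_rot"],o["wrist_force"],o["wrist_torque"])
to(.562,.170,.036,-167)
```

```text
[0.55774928 0.17223573 0.12197342] [-3.14150876e+00 -5.10376027e-04 -2.91754902e+00] [-0.58803197 -0.60463992 -0.44281365] [ 0.09182189 -0.14204556 -0.04318558]
t 20.675 shift [-0.0037 -0.0031  0.086 ] roll -0.016 j [ 0.2   0.18  1.37 -0.    1.59 -1.59] w 0.0937 F [-0.6 -0.6 -0.4]
```

>>> {"fn": "carry_out", "kwargs": {"steps": [[[-0.0035, -0.003, 0.02], 0, -1], [[-0.0035, -0.003, 0.05], 0, -1], [[-0.0035, -0.003, 0.07], 0, -1], [[-0.0035, -0.003, 0.08], 0, -1], [[-0.0035, -0.003, 0.085], 0, -1], [[-0.0035, -0.003, 0.086], 0, -1], [[-0.0035, -0.003, 0.086], 0, -1]]}}

```text
time: 21.55
tool_pos: [0.5626, 0.1703, 0.0372]
ee_rot: [-3.141, 0.002, -2.915]
wrist_force: [0.6, -0.0, 0.1]
width: 0.0939
finger_force: 0.0
```

Run:
```python
from h import *
o=robot.get_obs();p=o["tool_pos"];print(p,o["ee_rot"],o["wrist_force"],o["wrist_torque"])
s=snap("scene"); C=cloud(s)
d=C[...,:2]-p[:2]-[.0022,.0015]; Rz=o["ee_rot"][2]; ty=d@np.array([np.sin(Rz),-np.cos(Rz)]); tx=d@np.array([np.cos(Rz),np.sin(Rz)])
for sg in (-1,1):
    m=(s["z_map"]>0)&(abs(tx)<.012)&(ty*sg>.042)&(ty*sg<.065)&(C[...,2]>.03)&(C[...,2]<.14)
    q=np.sort(C[m][:,2]); print(sg,len(q),q[:8].round(4),tx[m].min(),tx[m].max(),ty[m].min(),ty[m].max())
```

```text
[0.56261284 0.17026673 0.03720799] [-3.14142201e+00  1.62624012e-03 -2.91536885e+00] [ 0.62899913 -0.00896021  0.06746582] [ 0.06317967 -0.08231564  0.05121827]
-1 92 [0.0635 0.0644 0.0682 0.0689 0.07   0.073  0.0753 0.0755] -0.009854611562175413 0.0117503538339514 -0.05809932407958601 -0.04590603594714096
1 63 [0.0729 0.0738 0.0762 0.0771 0.0774 0.0783 0.0786 0.0786] -0.009918759761256802 0.010171211030840727 0.04767354066789681 0.05958737770220352
```

The tips are at about 0.066, beside the cap and above the boss. Closing.

>>> {"fn": "carry_out", "kwargs": {"steps": [[[0, 0, 0], 0, 1], [[0, 0, 0], 0, 1], [[0, 0, 0], 0, 1], [[0, 0, 0], 0, 1], [[0, 0, 0], 0, 1], [[0, 0, 0], 0, 1], [[0, 0, 0], 0, 1], [[0, 0, 0], 0, 1]]}}

```text
time: 22.6
tool_pos: [0.5622, 0.1693, 0.0364]
ee_rot: [-3.14, -0.0, -2.916]
wrist_force: [0.7, -3.9, 0.6]
width: 0.0434
finger_force: 30.0
```

Run:
```python
from h import *
o=robot.get_obs();print(o["tool_pos"],o["ee_rot"],o["wrist_force"],o["wrist_torque"],o["width"],o["finger_force"])
```

```text
[0.56216466 0.16928257 0.03637224] [-3.14007869e+00 -8.54292992e-05 -2.91569612e+00] [ 0.6963375  -3.88490551  0.62231491] [-0.67128683 -0.23980463 -0.00840886] 0.043430218514202285 29.998603463172913
```

Well centred. Screwing down by the first 90°.

>>> {"fn": "carry_out", "kwargs": {"steps": [[[0, 0, 0.00017], 1, 1], [[0, 0, 0.00033], 2, 1], [[0, 0, 0.0005], 3, 1], [[0, 0, 0.00067], 4, 1], [[0, 0, 0.00083], 5, 1], [[0, 0, 0.001], 6, 1], [[0, 0, 0.00117], 7, 1], [[0, 0, 0.00133], 8, 1], [[0, 0, 0.0015], 9, 1]]}}

```text
time: 23.72
tool_pos: [0.5627, 0.17, 0.0349]
ee_rot: [3.14, 0.001, 1.791]
wrist_force: [2.0, -2.2, -0.0]
width: 0.0434
finger_force: 30.0
```

Run:
```python
from h import *
o=robot.get_obs();print(o["tool_pos"],o["ee_rot"],o["wrist_force"],o["wrist_torque"],o["width"],o["joint_positions"].round(3))
```

```text
[0.5626806  0.16996175 0.03490637] [3.14019040e+00 6.44314616e-04 1.79144134e+00] [ 1.99740357 -2.24189175 -0.01892198] [-0.48408955 -0.45365024  0.0993687 ] 0.04343418082242602 [ 1.970e-01  2.360e-01  1.482e+00 -1.000e-03  1.423e+00 -2.300e-02]
```

>>> {"fn": "carry_out", "kwargs": {"steps": [[[0, 0, 8e-05], 0.5, 1], [[0, 0, 0.00017], 1, 1], [[0, 0, 0.00025], 1.5, 1], [[0, 0, 0.00033], 2, 1], [[0, 0, 0.00033], 2, 1]]}}

```text
time: 24.35
tool_pos: [0.5629, 0.1699, 0.0346]
ee_rot: [3.14, 0.0, 1.449]
wrist_force: [2.8, -2.6, -1.3]
width: 0.0433
finger_force: 30.0
```

```bash
cat > st.py <<'E'
from h import *
o=robot.get_obs();print(o["time"],o["tool_pos"].round(4),"yaw",np.degrees(o["ee_rot"][2]).round(2),o["wrist_force"].round(1),o["wrist_torque"].round(3),o["joint_torque"][5].round(3),o["joint_positions"][5].round(3))
E
python3 st.py
```

```text
24.35 [0.5629 0.1699 0.0346] yaw 83.0 [ 2.8 -2.6 -1.3] [-0.508 -0.736 -0.09 ] 0.11 0.319
```

>>> {"fn": "carry_out", "kwargs": {"steps": [[[0, 0, 8e-05], 0.5, 1], [[0, 0, 0.00017], 1, 1], [[0, 0, 0.00025], 1.5, 1], [[0, 0, 0.00033], 2, 1], [[0, 0, 0.00033], 2, 1]]}}

```text
time: 24.98
tool_pos: [0.563, 0.1699, 0.0343]
ee_rot: [3.139, -0.001, 1.101]
wrist_force: [4.4, -2.6, -2.6]
width: 0.0436
finger_force: 30.0
```

```bash
python3 st.py
```

```text
24.975 [0.563  0.1699 0.0343] yaw 63.07 [ 4.4 -2.6 -2.6] [-0.612 -0.961 -0.028] 0.088 0.667
```

>>> {"fn": "carry_out", "kwargs": {"steps": [[[0, 0, 0.0001], 0.5, 1], [[0, 0, 0.0002], 1, 1], [[0, 0, 0.0003], 1.5, 1], [[0, 0, 0.0004], 2, 1], [[0, 0, 0.0004], 2, 1]]}}

```text
time: 25.6
tool_pos: [0.5635, 0.1701, 0.034]
ee_rot: [3.139, -0.002, 0.754]
wrist_force: [5.1, -3.2, -2.5]
width: 0.0436
finger_force: 30.0
```

```bash
python3 st.py
```

```text
25.6 [0.5635 0.1701 0.034 ] yaw 43.2 [ 5.1 -3.2 -2.5] [-0.581 -1.085  0.65 ] 0.758 1.014
```

Torque jumped to 0.65 N m, so this looks like the stop. I'll confirm with 5° more.

>>> {"fn": "carry_out", "kwargs": {"steps": [[[0, 0, 0], 0.3, 1], [[0, 0, 0], 0.5, 1], [[0, 0, 0], 0.5, 1]]}}

```text
time: 25.98
tool_pos: [0.5649, 0.1711, 0.0341]
ee_rot: [3.139, -0.006, 0.668]
wrist_force: [8.5, -1.0, -4.7]
width: 0.0433
finger_force: 30.0
```

```bash
python3 st.py
```

```text
25.975 [0.5649 0.1711 0.0341] yaw 38.26 [ 8.5 -1.  -4.7] [-0.133 -1.612  0.823] 0.923 1.101
```

>>> {"fn": "carry_out", "kwargs": {"steps": [[[0, 0, 0], 0, -1], [[0, 0, 0], 0, -1], [[0, 0, 0], 0, -1], [[0, 0, 0], 0, -1], [[0, 0, 0], 0, -1], [[0, 0, 0], 0, -1], [[0, 0, 0], 0, -1], [[0, 0, -0.03], 0, -1], [[0, 0, -0.08], 0, -1], [[0, 0, -0.12], 0, -1]]}}

```text
time: 27.22
tool_pos: [0.5622, 0.1702, 0.1558]
ee_rot: [3.141, -0.001, 0.663]
wrist_force: [0.5, -0.3, 0.9]
width: 0.0942
finger_force: 0.0
```

>>> {"fn": "carry_out", "kwargs": {"steps": [[[-0.03, 0.05, 0], -0.6, -1], [[-0.06, 0.1, 0], -1.6, -1], [[-0.09, 0.14, 0], -2.6, -1], [[-0.09, 0.16, 0], -3.6, -1], [[-0.09, 0.16, 0], -3.6, -1], [[-0.09, 0.16, 0], -3.6, -1]]}}

```text
time: 27.98
tool_pos: [0.5892, -0.0105, 0.1537]
ee_rot: [-3.141, -0.0, 1.289]
wrist_force: [-0.8, 0.7, 0.4]
width: 0.0942
finger_force: 0.0
```

Run:
```python
from h import *
o=robot.get_obs();print(o["tool_pos"],o["ee_rot"])
W=[]
for n in("scene","top"):
    s=snap(n);np.savez(f"{n}4.npz",**s);print(n);W.append(capang(s))
cv2.imwrite("pics/c2.png",np.hstack(W)[...,::-1])
to(.5625,.1699,.1,180)
```

```text
[ 0.58915021 -0.01054297  0.15370945] [-3.14102144e+00 -3.24498753e-04  1.28914718e+00]
scene
cap z 0.0851 ctr [0.5626 0.1712] slot deg 2.8 off mm -0.3 -0.4
top
cap z 0.0862 ctr [0.5598 0.1686] slot deg 1.3 off mm 0.4 2.2
t 28.075 shift [ 0.1657 -0.0753  0.0539] roll -10.603 j [-0.11  0.18  1.31  0.    1.65  0.17] w 0.094 F [ 0.9 -0.6 -0.5]
```

View pics/c2.png

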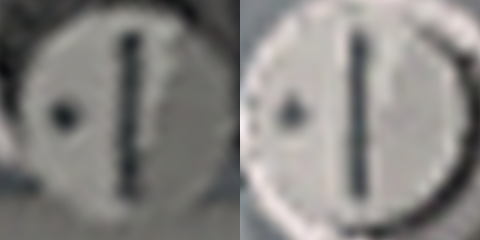

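The slot now reads +1 to +3° and the dimple points +y, at (65,117) and (290,115). So the cap turned about 143°, and its top is near 0.086: it is bottomed. Next I regrip and back off 90°.

>>> {"fn": "carry_out", "kwargs": {"steps": [[[0.04, -0.018, 0], 0, -1], [[0.09, -0.041, 0], 0, -1], [[0.13, -0.059, 0.02], 0, -1], [[0.1655, -0.075, 0.04], 0, -1], [[0.1655, -0.075, 0.05], 0, -1], [[0.1655, -0.075, 0.054], 0, -1], [[0.1655, -0.075, 0.054], 0, -1]]}}

```text
time: 28.95
tool_pos: [0.5634, 0.1675, 0.1001]
ee_rot: [3.141, 0.0, 1.289]
wrist_force: [-0.4, -0.7, 0.0]
width: 0.0944
finger_force: 0.0
```

```bash
python3 - <<'E'
from h import *
to(.5625,.1699,.035,73.86)
E
python3 st.py
```

```text
t 28.95 shift [ 0.0021 -0.0016  0.0651] roll 0.002 j [ 0.19  0.2   1.4  -0.    1.55  0.47] w 0.0944 F [-0.4 -0.7  0. ]
28.95 [0.5634 0.1675 0.1001] yaw 73.88 [-0.4 -0.7  0. ] [-0.038 -0.076  0.03 ] -0.0 0.474
```

>>> {"fn": "carry_out", "kwargs": {"steps": [[[0.002, -0.0015, 0.03], 0, -1], [[0.002, -0.0015, 0.055], 0, -1], [[0.002, -0.0015, 0.065], 0, -1], [[0.002, -0.0015, 0.065], 0, -1], [[0.002, -0.0015, 0.065], 0, 1], [[0.002, -0.0015, 0.065], 0, 1], [[0.002, -0.0015, 0.065], 0, 1], [[0.002, -0.0015, 0.065], 0, 1], [[0.002, -0.0015, 0.065], 0, 1], [[0.002, -0.0015, 0.065], 0, 1]]}}

```text
time: 30.2
tool_pos: [0.5631, 0.1705, 0.0349]
ee_rot: [3.14, -0.0, 1.291]
wrist_force: [3.4, -0.8, -0.5]
width: 0.0434
finger_force: 30.0
```

>>> {"fn": "carry_out", "kwargs": {"steps": [[[0, 0, 0], 0, 1], [[0, 0, 0], 0, 1]]}}

```text
time: 30.45
tool_pos: [0.5631, 0.1705, 0.035]
ee_rot: [3.14, -0.0, 1.291]
wrist_force: [3.1, -1.5, -1.5]
width: 0.0436
finger_force: 30.0
```

```bash
python3 st.py
```

```text
30.45 [0.5631 0.1705 0.035 ] yaw 73.95 [ 3.1 -1.5 -1.5] [-0.208 -0.721  0.008] 0.01 0.478
```

>>> {"fn": "carry_out", "kwargs": {"steps": [[[0, 0, -0.00017], -1, 1], [[0, 0, -0.00033], -2, 1], [[0, 0, -0.0005], -3, 1], [[0, 0, -0.00067], -4, 1], [[0, 0, -0.00083], -5, 1], [[0, 0, -0.001], -6, 1], [[0, 0, -0.00117], -7, 1], [[0, 0, -0.00133], -8, 1], [[0, 0, -0.0015], -9, 1], [[0, 0, -0.0015], -9, 1]]}}

```text
time: 31.7
tool_pos: [0.5615, 0.1697, 0.0364]
ee_rot: [-3.139, -0.001, 2.86]
wrist_force: [-1.2, -3.4, 1.5]
width: 0.0435
finger_force: 30.0
```

```bash
python3 st.py
python3 - <<'E'
from h import *
for n in("scene","top"):
    s=snap(n);np.savez(f"{n}5.npz",**s);print(n)
    C=cloud(s); m=(s["z_map"]>0)&(np.hypot(C[...,0]-.5617,C[...,1]-.1698)<.022)&(C[...,2]>.08)&(C[...,2]<.095); print(m.sum())
    if m.sum()>50: capang(s)
E
```

```text
31.7 [0.5615 0.1697 0.0364] yaw 163.84 [-1.2 -3.4  1.5] [-0.777  0.009  0.093] -0.298 -1.091
scene
123
cap z 0.0868 ctr [0.5713 0.1699] slot deg 85.9 off mm -10.8 1.5
top
0
```

Run:
```python
from h import *
s=dict(np.load("scene5.npz")); C=cloud(s); ctr=np.array([.5628,.1712]); z=.0868
for y in np.arange(-.014,.0141,.004):
    xs=np.arange(-.010,.0101,.002); row=[]
    for x in xs:
        u,v=proj(s,[ctr[0]+x,ctr[1]+y,z]); g=cv2.getRectSubPix(s["image"].mean(-1).astype(np.float32),(1,1),(float(u),float(v)))[0,0]; hz=C[int(round(v)),int(round(u)),2]
        row.append(f"{g:.0f}{'' if hz<.092 else '*'}")
    print(round(y*1e3),row)
```

```text
-14 ['42', '50', '58', '52', '39', '25', '37', '54', '57', '58', '57']
-10 ['9*', '12*', '20', '37', '37', '29', '38', '54', '58', '57', '56']
-6 ['11*', '7*', '10*', '21*', '27', '27', '35', '51', '57', '56', '55']
-2 ['14*', '7*', '7*', '13*', '18', '23', '35', '50', '57', '57', '56']
2 ['16*', '10*', '7*', '9*', '10*', '18*', '34', '52', '57', '57', '57']
6 ['20*', '17*', '13*', '9*', '8*', '14', '31', '49', '56', '57', '56']
10 ['39*', '50*', '53*', '32*', '17*', '12*', '32', '56', '58', '57', '57']
14 ['32*', '33*', '36*', '42*', '36*', '51*', '59*', '58', '58', '58', '59']
```

The slot edge now lies along y, about 89°, against about 1–2° at the stop. That is a quarter turn back, with the gripper still holding. Handing in.

```bash
python3 -c "
from bench import robot
print(robot.close_job())"
```

```text
the job is handed in; nothing more can be done
None
```

The job is handed in: the rail got one full pass at about 8 N (roughly 4 mm of spring give), the block stands upright and released within about 4 mm of its original place, and the cap was bottomed, backed off a quarter turn (89.9° by the tool) and is still held by the gripper.

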